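# Level the grinder's tool rest with its screw foot

## Task

Wipe the loose steel chips off the grinder's tool rest with the scraper block, keeping your fingers out of the chips, and put the block aside. Stand the pocket spirit level on the bare rest, pointing at the wheel, and turn the rest's levelling foot until the bubble sits between its two lines while you press the level down hard enough for the rest to bear on its foot (the pivot is stiff, so the rest stays up unless pressed). Finish still pressing the level like that, bubble centred, so that I can tighten the pivot; leave the padlock, gate hinge, file and washer where they are.

Things in the scene. Friction and masses are not known exactly. Their poses are not given: they have to be found in the camera images.
- grinder: Hand-cranked grinder bolted to the cart (fixed; base plate 250 x 150): a 125 mm stone wheel, axle along y, 120 above the cart, gear case and crank on its -y side, tool rest in front of the wheel. Origin on the cart under the rest's middle; x points from the rest to the wheel, away from the robot. The wheel's front is at x = 54, its top 63 above the rest's surface; nothing of it is higher.
- rest: Tool rest: flat aluminium plate 100 (x) x 140 (y) x 8, top 120 above the cart, on a stiff pivot along y under its wheel-side edge (friction 0.65 N m): it stays put; some 6 N down on its middle moves it, 10 N seats it firmly on its foot. At the start its front is 1 to 2 degrees too high, off the foot. Origin on the pivot, 14 under the top surface, 45 from the plate's middle; x to the wheel, z up.
- rest_mid (a point): The middle of the rest's top surface (plate: 50 either way in x, 70 either way in y); axes as the rest's.
- foot: Levelling foot: upright threaded steel spindle of 16 mm, 4 mm per turn, through the ear on the rest's -y side, 82 from the pivot in -x and 92 in -y. Its lower end stands on the seat when the rest is pressed down. Origin on its axis, at the ear's top surface, which is flush with the rest's (within 2).
- seat: The small round steel seat on the bracket, below the foot. Origin at the middle of its top.
- knob_grip (a point): Grip point of the foot's round knurled knob (36 across, 24 high, upright, underside 6 above the ear): on its axis, 10 under its top; 37 in front of the rest's middle, 92 to its right (-x, -y). Clockwise from above raises the rest's front, 7.8 mrad per rad; anticlockwise lowers it, but the rest follows only when pressed. It turns easily. At the start 0.9 to 2.4 rad anticlockwise are needed.
- level: Pocket spirit level standing on the cart: cast bar 92 long (x) x 20 wide (y) x 31 high, a 10 higher block (26 long) on each end, the vial along x in the gap between them, seen from above; 0.19 kg. Origin at the middle of its underside, z up. Grip it across its width.
- vial_mid (a point): Middle of the vial on the level, 33.5 above its underside. Two thin dark lines on the vial, 7.4 either side of the middle; the pale bubble is 10 long.
- bubble (a joint): Distance of the bubble's middle from the vial's middle, m, plus towards the level's +x end. The bubble goes to the higher end, 0.6 mm per mrad of tilt, at most 12 mm, and settles within a second. With the level along the rest's x, one rad of the knob is about 4.7 mm of bubble. It is between its lines within 2.2 mm of the middle.
- scraper: Scraper block standing on the cart: light wooden block 90 long (x) x 26 thick (y), 48 high in all, its lowest 10 a black rubber strip 90 x 18 that does the wiping. 0.09 to 0.18 kg. Origin at the middle of its underside, z up. Grip it across its thickness.
- chip1: Loose steel chip on the rest, 18 x 11 x 10, 12 g. Origin in the middle of its underside.
- chip2: Loose steel chip on the rest, 15 x 13 x 10, 12 g. Origin in the middle of its underside.
- chip3: Loose steel chip on the rest, 20 x 10 x 10, 12 g. Origin in the middle of its underside.
- padlock: Bystander: pitted chrome padlock lying flat, body 50 x 46 x 22, shackle to 61 from the origin in +x. Origin under the middle of its body.
- gate_hinge: Bystander: galvanized hook-and-eye gate hinge lying flat, strap 120 x 30, pin 60, 180 long in all, up to 20 high. Origin under its strap.
- file: Bystander: flat steel file with a wooden handle, 290 long, 23 high at the handle. Origin on the cart near its middle, x to its tip.
- washer: Bystander: bronze hinge washer, 38 across, hole 17, 5 thick. Origin in the middle of its underside.

How it is judged (in metres and radians):
On the way, in this order (a step that is already met when the one before it is completed fails the run):
1. the held scraper block is down on the rest (z of scraper in the frame of rest_mid between -0.006 and 0.006 m and horizontal distance between scraper and rest_mid below 0.085 m and contact force between the fingers and scraper above 1 N), for 0.1 s.
2. all three chips are off the rest (height (world z) of each of chip1, chip2, chip3 below 0.09 m), for 0.1 s.
3. the level stands on the rest, pointing at the wheel (contact force between level and rest above 0.5 N and angle between the x axis of level and the x axis of rest, either way round below 0.2 rad and angle between the z axis of level and the z axis of rest, either way round below 0.06 rad and z of level in the frame of rest_mid between -0.004 and 0.004 m), for 0.2 s.
At the end, for the whole second after the job is handed in: Gripper presses the level on the rest (over 5 N between them) through the last second; level flat, within 0.2 rad of the rest's x; bubble within 2.2 mm of the middle; rest within 5.5 mrad of level and on its foot (over 0.7 N on the seat); chips and block off the rest, block let go (all of step 2 and value of joint bubble between -0.0022 and 0.0022 m and angle between the x axis of level and the x axis of rest, either way round below 0.2 rad and angle between the z axis of level and the z axis of rest, either way round below 0.06 rad and z of level in the frame of rest_mid between -0.004 and 0.004 m and angle between rest's own z axis and vertical below 0.0055 rad and contact force between foot and seat above 0.7 N and contact force between level and rest above 5 N and contact force between the fingers and level above 2 N and z of scraper in the frame of rest_mid below -0.03 m and contact force between the fingers and scraper below 0.5 N); the arm keeps its last pose, push and grip.
It fails at once if a bystander (padlock, gate hinge, file, washer) is moved by more than 30 mm (distance of any of padlock, gate_hinge, file, washer from where it was at the start of the episode above 0.03 m).
It fails at once if the fingers push a chip about on the rest ((contact force between the fingers and chip1 above 0.5 N and height (world z) of chip1 above 0.1 m) or (contact force between the fingers and chip2 above 0.5 N and height (world z) of chip2 above 0.1 m) or (contact force between the fingers and chip3 above 0.5 N and height (world z) of chip3 above 0.1 m)).
It also fails if it takes over 72 s, if anything falls off the work surface, if the arm or the gripper's body presses on something with over 40 N, if the wrist force passes 120 N, or if a joint passes its speed limit or range.

## Robot

A 6-joint arm with a two-finger parallel gripper is mounted at the origin on the work surface. World frame = base frame: x ahead of the robot, y to its left, z up, the work surface at z = 0. Lengths are in m, angles in degrees, forces in N, time in s.
With the tool pointing down it reaches from about 0.275 to 0.875 m from the base axis. Payload 12.5 kg.
Tool frame: the origin (TCP) lies at the very end of the fingers, on their centre line; the grasp point (between the pads) lies 19 mm behind it (r.hold_point_z is the z of the grasp point in the tool frame, in m); z points along the fingers, y is the line along which they close (so a half turn about z gives the same grasp; the last joint's range is limited). The gripper opens to 85 mm and grips with 20 to 120 N. Pads are 22 mm wide; open, the fingers measure 114 mm over their backs; the gripper's body (76 mm by 85 mm) begins 54 mm behind the grasp point. The pads swing forward as they close: fully open they stand 13 mm farther back than shut.
Start: joints at [-75.035, 20.094, 94.641, -0, 65.266, -4.847], TCP at [0.186, -0.517, 0.231] pointing down, gripper open.
Joint ranges: [-157.81, 157.81], [-45, 120.19], [0.68, 151.7], [-89.99, 269.99], [4.06, 180], [-164.3, 164.3]. Speed limits (degrees/s): [127.2, 127.2, 159.86, 180, 180, 180].

## Interface

Orientations are given as [roll, pitch, yaw] about the fixed x, y, z axes, in that order (R = Rz(yaw) Ry(pitch) Rx(roll)).
In Python, from plant import r gives the robot as it stands.
- The arm moves only by the shell command python3 drive.py 'ROWS' [OPENING]. ROWS is rows parted by semicolons, their numbers by spaces, 1 to 8 of them, each of 6 numbers: dx, dy, dz in m, then a rotation vector rx, ry, rz in degrees; each row shifts and turns the commanded pose from where the row before left it, along the tool's axes as they then stand; what a row does not reach is not made up. A row lasts 1/12 s, in which the tool goes at most 0.0417 m and 7.16 degrees, less where a joint would pass 70% of its speed; a pose out of reach is approached as far as the arm can. OPENING is the opening from 0.0 (shut) to 1.0 (fully open), set as the command begins (- or left out keeps the last). The fingers move at their own pace and stop on an object; the grip force is fixed at half the most. Time passes only in rows, so rows that do not move let the fingers close. It prints the time, the measured TCP pose, the force, the opening and the grip force at its end.
- r.read_state(): the state, without advancing time (a new reading comes with each control period).
- r.camera(name): name is "scene" or "side" or "wrist"; returns a dict with "image" (480x640x3 uint8, blue, green, red), "fx", "fy", "cx", "cy" (pixels), "dist_coeffs" ([k1, k2, p1, p2, k3] as OpenCV has them; the pictures are not rectified), "R" (3x3) and "t" (3): a world point X has camera coordinates R X + t; the wrist camera has in their place "tool_from_camera" (4x4, takes a point from camera to tool coordinates, whose origin is the TCP and whose axes are the flange's). Camera axes: x right, y down, z forward; pixel columns grow to the right and rows downward; lengths in m; the calibration is good to about 2 mm. A picture is of the moment at which its call begins: read the wrist's pose just before it. There is no depth.
- r.close_job(): hands the job in; it is judged then, once.
The state is a dict: "time": time; "joints": joint angles; "qvel": joint speeds; "joint_efforts": joint torques, N m; "ee_pos": TCP position; "eef_rot": TCP orientation; "contact_force": force on the tool from outside, world axes, zero at the start; "moment": the same for the moment, N m; "opening": opening from 0.0 (shut) to 1.0 (fully open); "finger_force": force on a finger pad.
Only numpy, scipy, OpenCV 4.12 (cv2) and the standard library are available. Lean on these libraries where they do the work, as an engineer would, in place of code of your own. Each camera call takes 0.05 s, during which the arm holds its last target. There are 200 camera calls.

## Working session

There is one attempt and no reset: what is moved stays moved. The work goes in short steps, Python scripts to look and compute and a shell command to move; the robot and the scene stay as the last step left them, time stands still between calls to the robot, and variables do not carry over. Pictures are saved under pics/ and viewed, at most 10 in all, crops included, and the job is handed in when it is done.

```bash
ls; mkdir -p pics
python3 - <<'E'
from plant import r
import cv2,numpy as np
s=r.read_state();print(s)
for n in("scene","side","wrist"):
    c=r.camera(n);cv2.imwrite(f"pics/{n}0.png",c["image"])
    print(n,{k:np.round(v,4).tolist() for k,v in c.items() if k!="image"})
E
```

```text
drive.py
pics
plant.py
{'time': 0.0, 'joints': array([-7.50349399e+01,  2.01241778e+01,  9.46753975e+01, -6.48981897e-04,
        6.52661085e+01, -4.84552674e+00]), 'qvel': array([-0.05691022, -0.03483519, -0.13932304, -0.00200922, -0.05882729,
        0.01841258]), 'joint_efforts': array([ 8.94497825e-04, -5.06107557e+01, -2.91411263e+01, -2.14117057e-05,
        4.52450768e-03,  1.12561020e-05]), 'ee_pos': array([ 0.1863553 , -0.5171263 ,  0.23077025]), 'eef_rot': array([-1.79934501e+02, -4.96125756e-03,  1.98108559e+01]), 'contact_force': array([ 0.48740533, -0.70252331, -0.25733482]), 'moment': array([-0.00219784, -0.02773862, -0.00542855]), 'finger_force': 0.0, 'opening': 1.001017812120937}
scene {'fx': 463.6389, 'fy': 463.6389, 'cx': 313.0982, 'cy': 237.5523, 'dist_coeffs': [0.0404, 0.0, 0.0, 0.0, 0.0], 'R': [[0.7005, 0.7137, 0.0005], [0.618, -0.6062, -0.5006], [-0.3569, 0.351, -0.8657]], 't': [-0.3746, -0.2824, 1.4078]}
side {'fx': 526.2569, 'fy': 526.2569, 'cx': 314.8176, 'cy': 235.8519, 'dist_coeffs': [-0.0056, 0.0, 0.0, 0.0, 0.0], 'R': [[-0.9465, -0.3225, -0.0099], [-0.1865, 0.5718, -0.7989], [0.2633, -0.7544, -0.6013]], 't': [0.53, 0.1776, 0.9825]}
wrist {'fx': 362.3349, 'fy': 362.3349, 'cx': 321.1434, 'cy': 240.6584, 'dist_coeffs': [-0.0143, 0.0, 0.0, 0.0, 0.0], 'tool_from_camera': [[0.0009, -0.9463, -0.3234, 0.0825], [1.0, 0.0011, -0.0006, 0.0004], [0.0009, -0.3234, 0.9463, -0.1433], [0.0, 0.0, 0.0, 1.0]]}
```
View pics/scene0.png

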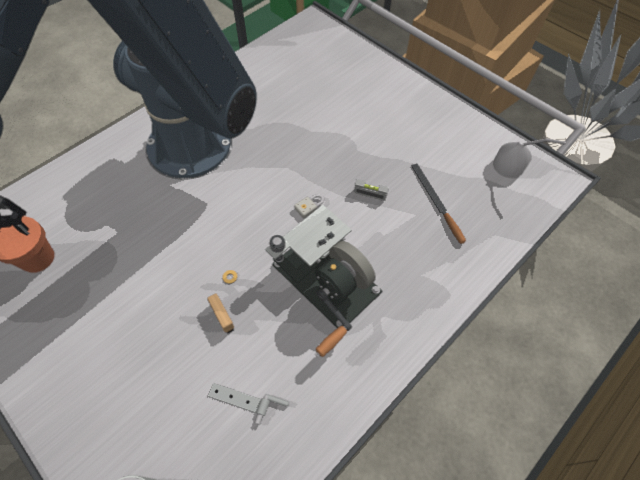

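View pics/side0.png

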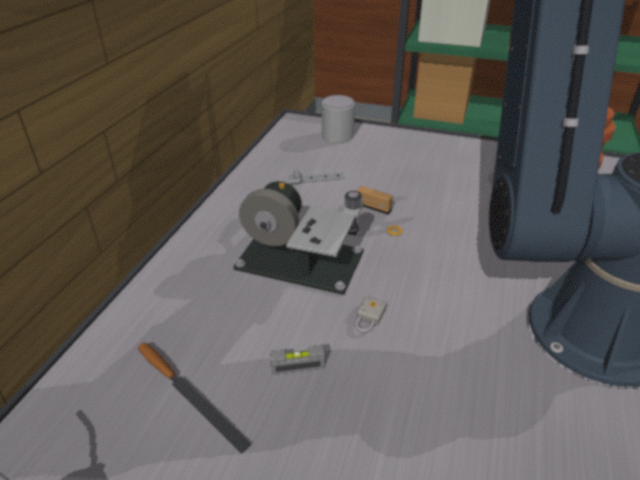

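The scene view shows the knob at about (277,243), the rest at (312,232), the scraper at (221,312) and the level at (371,187). In the side view they are at (353,200), (318,228), (375,197) and (298,358). I'll enlarge both to measure more closely.

Create h.py:
```python
import numpy as np,cv2
from scipy.spatial.transform import Rotation as Ro
def pose(s): return Ro.from_euler('xyz',s["eef_rot"],degrees=True).as_matrix(),np.array(s["ee_pos"])
def ray(c,px,s=None):
    K=np.array([[c["fx"],0,c["cx"]],[0,c["fy"],c["cy"]],[0,0,1]])
    p=cv2.undistortPoints(np.array([[px]],float),K,np.array(c["dist_coeffs"],float))[0,0]
    d=np.array([p[0],p[1],1.])
    if "R" in c: R=np.array(c["R"]);o=-R.T@np.array(c["t"]);d=R.T@d
    else:
        T=np.array(c["tool_from_camera"]);Rt,t=pose(s);o=Rt@T[:3,3]+t;d=Rt@T[:3,:3]@d
    return o,d/np.linalg.norm(d)
def plane(rd,z): o,d=rd;return o+d*(z-o[2])/d[2]
def tri(*rs):
    A=sum(np.eye(3)-np.outer(d,d) for o,d in rs);b=sum((np.eye(3)-np.outer(d,d))@o for o,d in rs)
    X=np.linalg.solve(A,b);return X,max(np.linalg.norm(np.cross(X-o,d)) for o,d in rs)
```

Run:
```python
from plant import r
from h import *
a,b=r.camera("scene"),r.camera("side")
A=cv2.resize(a["image"][170:345,200:400],(400*1,350));B=cv2.resize(b["image"][170:380,220:420],(400,420))
cv2.imwrite("pics/z1.png",np.hstack([np.vstack([A,np.zeros((70,400,3),np.uint8)]),B]))
for n,p,q in(("knobtop",(277,240),(353,195)),("scraper",(221,312),(375,197)),("vial",(371,187),(298,354)),("wash",(230,276),(395,231))):
    X,e=tri(ray(a,p),ray(b,q));print(n,X.round(4),round(e,4))
def m(im,lo,hi):
    k=cv2.inRange(cv2.cvtColor(im,cv2.COLOR_BGR2HSV),lo,hi);n,l,st,ce=cv2.connectedComponentsWithStats(k)
    return [(st[i][:5].tolist(),ce[i].round(1).tolist()) for i in range(1,n) if st[i][4]>15]
for c in(a,b):print(m(c["image"],(25,120,90),(45,255,255)))
```

```text
knobtop [ 0.5036 -0.0855  0.1496] 0.0004
scraper [ 0.4977 -0.274   0.0295] 0.0021
vial [0.5044 0.2541 0.032 ] 0.0008
wash [ 0.4264 -0.1924 -0.0008] 0.0006
[([365, 185, 13, 5, 25], [371.0, 187.1])]
[([286, 351, 23, 8, 94], [296.4, 354.8])]
```

View pics/z1.png

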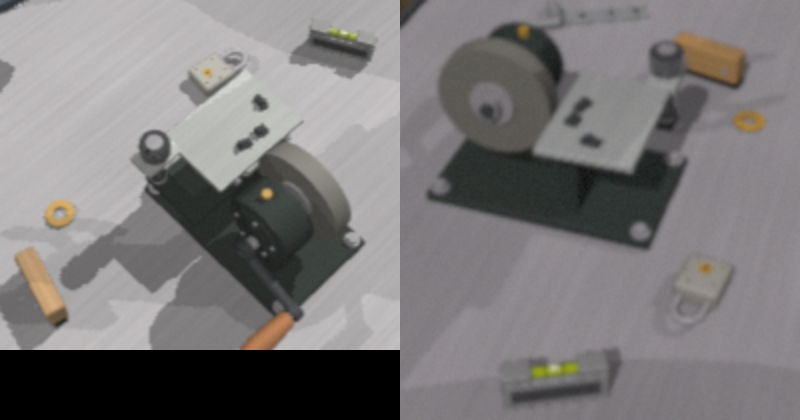

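The zoom (factor 2) shows the rest's corners at scene (284,229), (322,207), (351,231) and (311,263). The dark chips are at about (330,221), (330,235) and (322,242), and the scraper runs from (212,295) to (230,327).

Run:
```python
from plant import r
from h import *
a,b=r.camera("scene"),r.camera("side")
P=lambda p,z,c=a:plane(ray(c,p),z)
C=[P(p,.12) for p in((284,229),(322.5,207.5),(351,231),(311,263.5))];print(np.round(C,3),np.mean(C,0))
# saddle: side/scene masks
def blobs(im,k,mn):
    n,l,st,ce=cv2.connectedComponentsWithStats(k);return [(i,st[i].tolist(),ce[i]) for i in range(1,n) if st[i][4]>mn],l
# dark chips on rest
for c,box in((a,(285,205,350,262)),(b,(290,205,350,252))):
    g=cv2.cvtColor(c["image"],cv2.COLOR_BGR2GRAY);x0,y0,x1,y1=box
    k=np.zeros_like(g);k[y0:y1,x0:x1]=(g[y0:y1,x0:x1]<75)*255
    for i,st,ce in blobs(c["image"],k,6)[0]:
        print("chip",st,ce.round(1),P(ce,.125,c).round(4))
for c,box in((a,(200,280,240,340)),(b,(350,180,400,220))):
    hsv=cv2.cvtColor(c["image"],cv2.COLOR_BGR2HSV);x0,y0,x1,y1=box
    k=np.zeros(hsv.shape[:2],np.uint8);k[y0:y1,x0:x1]=cv2.inRange(hsv,(8,90,90),(22,255,255))[y0:y1,x0:x1]
    bl,l=blobs(0,k,50)
    for i,st,ce in bl:
        pts=np.argwhere(l==i)[:,::-1].astype(np.float32);rr=cv2.minAreaRect(pts);bx=cv2.boxPoints(rr)
        print("scr",st,ce,rr);print(np.array([P(q,.045,c) for q in bx]).round(3).tolist())
for c,px in((a,[(365,187.5),(377,187)]),(a,[(355,184),(387,193)]),(b,[(271,357),(325,349)])):
    q=[P(p,.037,c) for p in px];print("level",np.round(q,3).tolist())
```

```text
[[ 0.478 -0.043  0.12 ]
 [ 0.5    0.067  0.12 ]
 [ 0.595  0.068  0.12 ]
 [ 0.591 -0.062  0.12 ]] [0.54102589 0.00765968 0.12      ]
chip [327, 219, 6, 6, 17] [329.7 221.3] [0.5424 0.0489 0.125 ]
chip [327, 234, 6, 4, 16] [329.5 235.7] [0.5703 0.0197 0.125 ]
chip [319, 241, 6, 4, 17] [321.4 242.1] [ 0.5693 -0.0064  0.125 ]
chip [320, 247, 22, 15, 174] [331.6 256.5] [ 0.613  -0.0165  0.125 ]
chip [285, 250, 19, 12, 150] [292.1 256.8] [ 0.5494 -0.0826  0.125 ]
chip [290, 205, 12, 23, 153] [295.6 213. ] [ 0.6073 -0.0201  0.125 ]
chip [303, 220, 12, 13, 55] [308.6 225.9] [0.5668 0.0143 0.125 ]
chip [348, 230, 2, 5, 8] [348.6 232.4] [0.4853 0.0104 0.125 ]
chip [311, 238, 9, 5, 27] [314.9 240.1] [0.5399 0.0544 0.125 ]
chip [339, 244, 11, 8, 69] [344.6 248.1] [0.4789 0.0605 0.125 ]
chip [290, 249, 16, 3, 33] [295.8 250.3] [0.5638 0.0952 0.125 ]
scr [208, 294, 25, 38, 391] [220.42710997 312.52941176] ((220.41717529296875, 312.6815490722656), (38.46778869628906, 10.614556312561035), 61.38954162597656)
[[0.455, -0.278, 0.045], [0.46, -0.254, 0.045], [0.557, -0.276, 0.045], [0.551, -0.299, 0.045]]
scr [358, 187, 34, 25, 509] [375.47544204 198.60707269] ((373.7837829589844, 198.70272827148438), (35.87847900390625, 16.90993881225586), 17.10272979736328)
[[0.534, -0.217, 0.045], [0.542, -0.292, 0.045], [0.45, -0.271, 0.045], [0.446, -0.199, 0.045]]
level [[0.497, 0.238, 0.037], [0.519, 0.263, 0.037]]
level [[0.469, 0.227, 0.037], [0.552, 0.267, 0.037]]
level [[0.543, 0.278, 0.037], [0.462, 0.233, 0.037]]
```

```bash
cat >> h.py <<'E'
def to(r,target,yaw=None):
    """after turning to yaw: tool-axis shift to target"""
    s=r.read_state();R,p=pose(s);y0=np.degrees(np.arctan2(R[1,0],R[0,0]))
    if yaw is None: yaw=y0
    dy=(yaw-y0+90)%180-90
    R2=R@Ro.from_rotvec([0,0,-dy],degrees=True).as_matrix()
    print("rz",round(-dy,2),"shift",(R2.T@(np.array(target)-p)).round(4),"J6",round(s["joints"][5],1),"F",s["contact_force"].round(1),"t",round(s["time"],2))
E
python3 drive.py '0 0 0 0 0 6.5;0 0 0 0 0 6.5;0 0 0 0 0 6.5;0 0 0 0 0 6.5;0 0 0 0 0 6.3;.0254 -.0304 0 0 0 0;.0254 -.0304 0 0 0 0;.0254 -.0304 0 0 0 0'
python3 drive.py '.0254 -.0304 0 0 0 0;.0254 -.0304 0 0 0 0;.0254 -.0304 0 0 0 0;.0254 -.0304 0 0 0 0;.0254 -.0304 0 0 0 0;.0254 -.0304 0 0 0 0;.0254 -.0304 0 0 0 0;0 0 0 0 0 0'
python3 - <<'E'
from plant import r
from h import *
to(r,(.5,-.275,.2),-12.5)
s=r.read_state();c=r.camera("wrist");cv2.imwrite("pics/w1.png",c["image"])
E
```

```text
time: 1.02
ee_pos: [0.2812, -0.444, 0.2312]
eef_rot: [-180.0, -0.0, -12.6]
contact_force: [1.2, -0.6, -0.0]
opening: 0.999
finger_force: 0.0
time: 1.68
ee_pos: [0.5042, -0.2716, 0.2312]
eef_rot: [-179.9, -0.1, -12.2]
contact_force: [0.6, -1.0, -0.0]
opening: 0.995
finger_force: 0.0
rz 0.26 shift [-0.0034  0.0042  0.0312] J6 69.2 F [ 0.6 -1.  -0. ] t 1.68
```

View pics/w1.png

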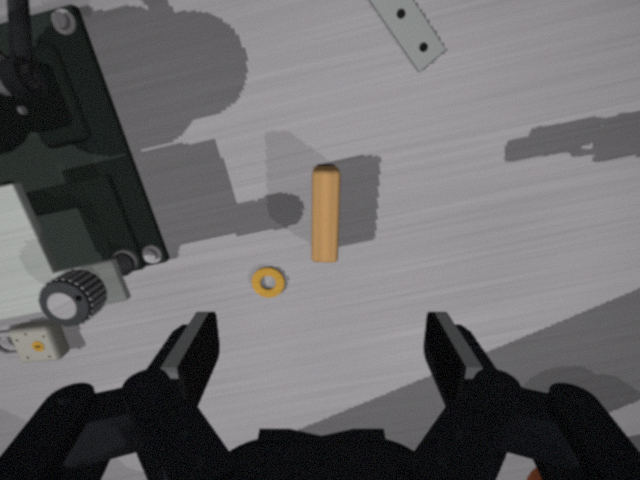

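The wrist view shows the scraper upright and nearly aligned at (325,213), with the washer clear at (268,282).

Run:
```python
from plant import r
from h import *
s=r.read_state();c=r.camera("wrist");a=r.camera("scene");b=r.camera("side")
def rect(c,box):
    hsv=cv2.cvtColor(c["image"],cv2.COLOR_BGR2HSV);x0,y0,x1,y1=box
    k=np.zeros(hsv.shape[:2],np.uint8);k[y0:y1,x0:x1]=cv2.inRange(hsv,(8,80,80),(22,255,255))[y0:y1,x0:x1]
    return cv2.minAreaRect(np.argwhere(k)[:,::-1].astype(np.float32))
rr=rect(c,(300,150,350,275));print(rr)
bx=cv2.boxPoints(rr);X=np.array([plane(ray(c,q,s),.047) for q in bx]);print(X.round(4))
print("wrist centre",plane(ray(c,rr[0],s),.047).round(4))
e=[np.linalg.norm(X[i]-X[i-1]) for i in range(4)];i=int(np.argmax(e));v=X[i]-X[i-1];print(np.round(e,3),"yaw",np.degrees(np.arctan(v[1]/v[0])))
# height: near-end top edge midpoints in wrist and scene top-face centre
for n,cc,box in(("scene",a,(200,280,240,340)),("side",b,(350,180,400,220))):
    q=rect(cc,box);print(n,q,tri(ray(c,rr[0],s),ray(cc,q[0])))
```

```text
((322.8515930175781, 212.0157928466797), (27.217557907104492, 94.39124298095703), 1.0609116554260254)
[[ 0.4578 -0.2517  0.047 ]
 [ 0.5457 -0.2733  0.047 ]
 [ 0.5401 -0.2969  0.047 ]
 [ 0.4517 -0.2774  0.047 ]]
wrist centre [ 0.5007 -0.2753  0.047 ]
[0.026 0.09  0.024 0.091] yaw -12.453764230676917
scene ((220.47470092773438, 304.9046630859375), (25.88698959350586, 51.52446365356445), 3.5763344764709473) (array([ 0.51673923, -0.27546148,  0.10589588]), np.float64(0.0030237652198833384))
side ((373.9633483886719, 198.78900146484375), (36.20583724975586, 17.43243980407715), 16.699241638183594) (array([ 0.49665129, -0.27377625,  0.02574788]), np.float64(0.0013191666684838552))
```

Run:
```python
from plant import r
from h import *
to(r,(.5007,-.2753,.021),-12.45)
```

```text
rz -0.06 shift [ 0.0011 -0.0009  0.2102] J6 68.9 F [0.2 0.1 0.6] t 1.88
```

```bash
python3 drive.py '.001 -.001 .035 0 0 0;0 0 .035 0 0 0;0 0 .035 0 0 0;0 0 .035 0 0 0;0 0 .035 0 0 0;0 0 .035 0 0 0;0 0 0 0 0 0'
python3 drive.py '0 0 0 0 0 0;0 0 0 0 0 0;0 0 0 0 0 0;0 0 0 0 0 0;0 0 0 0 0 0;0 0 0 0 0 0;0 0 0 0 0 0;0 0 0 0 0 0' 0
```

```text
time: 2.47
ee_pos: [0.4973, -0.2739, 0.0157]
eef_rot: [-179.8, 0.5, -12.6]
contact_force: [-0.9, 1.0, 0.0]
opening: 0.999
finger_force: 0.0
time: 3.13
ee_pos: [0.5021, -0.2752, 0.023]
eef_rot: [179.9, -0.1, -12.5]
contact_force: [-2.5, 1.2, 9.9]
opening: 0.292
finger_force: 58.7
```

```bash
python3 drive.py '0 0 -.03 0 0 0;0 0 -.035 0 0 0;0 0 -.035 0 0 0;0 0 -.035 0 0 0;0 0 -.035 0 0 0;0 0 -.035 0 0 -6.25;0 0 -.035 0 0 -6.25;0 0 0 0 0 0'
python3 - <<'E'
from plant import r
from h import *
to(r,(.51,-.03,.27),0)
E
```

```text
time: 3.8
ee_pos: [0.5033, -0.2759, 0.2691]
eef_rot: [179.6, -0.5, 0.4]
contact_force: [1.1, 0.5, 0.7]
opening: 0.293
finger_force: 59.8
rz 0.4 shift [ 0.0067 -0.2459 -0.0024] J6 56.2 F [1.1 0.5 0.7] t 3.8
```

```bash
python3 drive.py '.001 -.035 0 0 0 0;.001 -.035 0 0 0 0;.001 -.035 0 0 0 0;.001 -.035 0 0 0 0;.001 -.035 0 0 0 0;.001 -.035 0 0 0 0;0 -.035 0 0 0 0;0 0 0 0 0 0'
python3 - <<'E'
from plant import r
from h import *
s=r.read_state();c=r.camera("wrist");cv2.imwrite("pics/w2.png",c["image"]);print(s["ee_pos"],s["eef_rot"])
E
```

```text
time: 4.47
ee_pos: [0.5067, -0.0251, 0.2615]
eef_rot: [-179.9, -0.0, 0.2]
contact_force: [-0.0, -0.3, -0.4]
opening: 0.298
finger_force: 59.8
[ 0.50674828 -0.02507282  0.26149778] [-1.79925274e+02 -1.36002955e-02  1.77251633e-01]
```

View pics/w2.png

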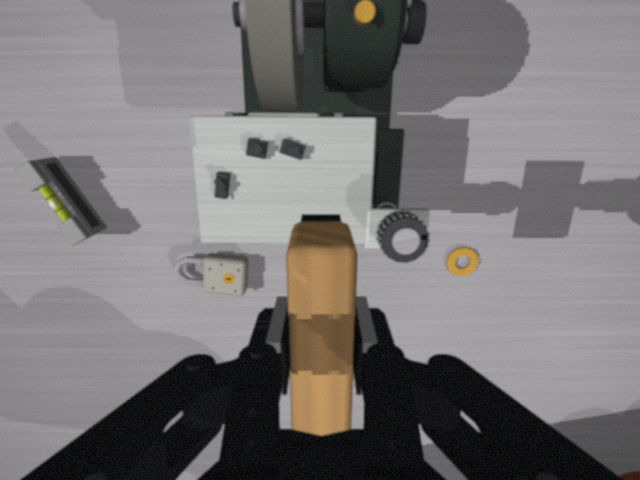

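The wrist view shows the rest's corners at about (193,117), (376,118) and (201,243). The chips are at (257,148), (292,148) and (222,185), the knob at (403,237), and the block is held squarely.

Run:
```python
from plant import r
from h import *
s=r.read_state();c=r.camera("wrist")
g=cv2.cvtColor(c["image"],cv2.COLOR_BGR2GRAY)
P=lambda p,z:plane(ray(c,p,s),z)
k=(g>150).astype(np.uint8)*255;k=cv2.morphologyEx(k,cv2.MORPH_OPEN,np.ones((5,5)))
# edges: left boundary x(row), top boundary y(col), right boundary
L=np.array([P((np.argmax(k[v,150:])+150,v),.12) for v in range(125,238,6)])
T=np.array([P((u,np.argmax(k[90:,u])+90),.12) for u in range(200,370,8)])
B=np.array([P((u,160+np.argmin(k[160:,u])-.5),.12) for u in range(235,285,5)])
Rr=np.array([P((320+np.argmin(k[v,320:])-.5,v),.12) for v in range(125,190,5)])
for n,M,f in(("L",L,0),("T",T,1),("B",B,1),("R",Rr,0)):
    p=np.polyfit(M[:,f],M[:,1-f],1);res=M[:,1-f]-np.polyval(p,M[:,f]);ok=abs(res)<.003;p=np.polyfit(M[ok,f],M[ok,1-f],1)
    print(n,"slope deg",np.degrees(np.arctan(p[0])).round(2),"mean",M[ok].mean(0).round(4),ok.sum())
kk=np.zeros_like(g);kk[125:205,205:330]=(g[125:205,205:330]<85)*255
n,l,st,ce=cv2.connectedComponentsWithStats(kk)
for i in range(1,n):
    if st[i][4]>40:
        x,y,w,h=st[i][:4];print("chip",st[i],P(ce[i],.126).round(4))
a=r.camera("scene")
print("knob",P((403,238),.15),tri(ray(c,(403,238),s),ray(a,(277.5,243)) )[0])
print("rest corners tri", tri(ray(c,(193,117),s),ray(a,(351,231)))[0],tri(ray(c,(201,243),s),ray(a,(322.5,207.5)))[0])
```

```text
L slope deg -8.35 mean [0.5423 0.1074 0.12  ] 19
T slope deg 0.66 mean [ 0.5891 -0.0087  0.12  ] 19
B slope deg 82.42 mean [0.4806 0.032  0.12  ] 1
R slope deg -0.78 mean [ 0.5619 -0.0646  0.12  ] 13
chip [244 139  21  19 311] [0.5675 0.0229 0.126 ]
chip [278 140  24  19 316] [ 0.567  -0.0038  0.126 ]
chip [212 173  15  25 314] [0.5397 0.0513 0.126 ]
knob [ 0.50493532 -0.08853484  0.15      ] [ 0.50566644 -0.08897637  0.14549107]
rest corners tri [0.58984794 0.07426256 0.10518976] [0.47127231 0.09398799 0.06222544]<stdin>:13: RankWarning: Polyfit may be poorly conditioned
```

```bash
cat >> h.py <<'E'
def proj(c,X,s=None):
    if "R" in c: R,t=np.array(c["R"]),np.array(c["t"])
    else:
        T=np.array(c["tool_from_camera"]);Rt,p=pose(s);Rc=Rt@T[:3,:3];o=Rt@T[:3,3]+p;R=Rc.T;t=-R@o
    K=np.array([[c["fx"],0,c["cx"]],[0,c["fy"],c["cy"]],[0,0,1]])
    return cv2.projectPoints(np.array([X],float),cv2.Rodrigues(R)[0],t,K,np.array(c["dist_coeffs"],float))[0][0,0]
E
python3 - <<'E'
from plant import r
from h import *
s=r.read_state();c=r.camera("wrist");a=r.camera("scene");b=r.camera("side")
for dx,dy in((.05,.07),(-.05,.07),(.05,-.07)):
    X=(.540+dx+dy*.012,.0045+dy-dx*.012,.12);print(X,proj(c,X,s).round(1),proj(a,X).round(1),proj(b,X).round(1))
for p in((193,117),(376,118),(201,243)):print(p,plane(ray(c,p,s),.12))
A=cv2.resize(a["image"][190:270,265:365],(400,320),interpolation=cv2.INTER_CUBIC)
B=cv2.resize(b["image"][180:260,280:380],(400,320),interpolation=cv2.INTER_CUBIC)
C=cv2.resize(c["image"][100:260,180:440],(520,320))
cv2.imwrite("pics/z2.png",np.vstack([np.hstack([A,B]),cv2.resize(c["image"][100:260,180:440],(800,492))[:280]]))
E
```

```text
(0.59084, 0.07390000000000001, 0.12) [181.6 115.7] [351.2 228.4] [286.5 243. ]
(0.49084000000000005, 0.07510000000000001, 0.12) [194.6 242.4] [322.3 203.6] [336.2 253.6]
(0.5891600000000001, -0.0661, 0.12) [369.3 118.2] [309.2 264.3] [311.2 204.7]
(193, 117) [0.58991852 0.06544897 0.12      ]
(376, 118) [ 0.58930489 -0.07106765  0.12      ]
(201, 243) [0.49034081 0.06983981 0.12      ]
```

View pics/z2.png

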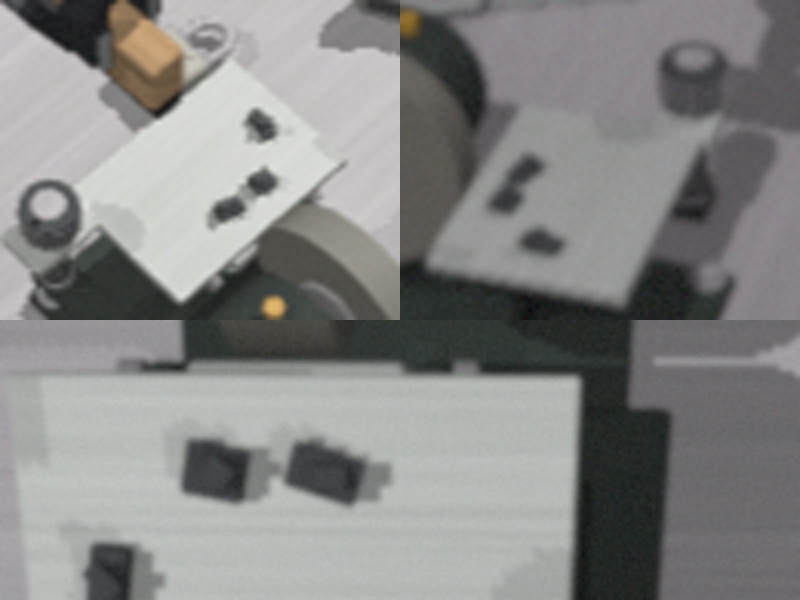

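The enlargement gives the corner pixels more precisely: scene (351.2,230.7), (310,265.7) and (323.7,206.2), side (287.5,247), (308.7,206) and (336.2,255.8). I'll triangulate the rest's height from these.

Run:
```python
from plant import r
from h import *
s=r.read_state();c=r.camera("wrist");a=r.camera("scene");b=r.camera("side")
for w,p,q in(((183,118),(351.2,230.7),(287.5,247)),((368.5,118),(310,265.7),(308.7,206)),((195.5,243),(323.7,206.2),(336.2,255.8))):
    rs=[ray(c,w,s),ray(a,p),ray(b,q)]
    print(*[np.r_[t[0].round(4),t[1].round(4)] for t in(tri(*rs),tri(*rs[1:]),tri(rs[0],rs[1]),tri(rs[0],rs[2]))])
# same check on cart-plane: washer
print("washer",tri(ray(c,(462,262),s),ray(a,(230,276.5)),ray(b,(395,231))))
print("base bolt?",s["ee_pos"])
```

```text
[0.5901 0.0744 0.1103 0.0016] [0.5906 0.0736 0.1099 0.0011] [5.893e-01 7.750e-02 1.035e-01 3.000e-04] [5.892e-01 7.480e-02 1.115e-01 3.000e-04]
[ 0.5919 -0.066   0.1166  0.0029] [ 0.5933 -0.0656  0.1167  0.0014] [ 0.5903 -0.0664  0.1152  0.0013] [ 0.5919 -0.0659  0.1166  0.0029]
[0.4917 0.0753 0.1139 0.004 ] [0.4933 0.0747 0.113  0.0024] [0.4787 0.0898 0.0803 0.0026] [0.4898 0.0754 0.1154 0.0008]
washer (array([ 4.26577412e-01, -1.95975880e-01, -4.89251326e-05]), np.float64(0.004986789445338164))
base bolt? [ 0.50726256 -0.03072497  0.26127169]
```

Run:
```python
from plant import r
from h import *
to(r,(.542,-.046,.155),-.5)
```

```text
rz 0.44 shift [0.0349 0.0151 0.1062] J6 81.4 F [-0.2 -1.4 -0.1] t 4.92
```

```bash
python3 drive.py '.0175 .0075 0 0 0 .4;.0175 .0075 0 0 0 0;0 0 .035 0 0 0;0 0 .035 0 0 0;0 0 .025 0 0 0;0 0 .01 0 0 0;0 0 0 0 0 0;0 0 0 0 0 0'; python3 drive.py '0 0 .003 0 0 0;0 0 .003 0 0 0;0 0 0 0 0 0'; python3 drive.py '0 0 .002 0 0 0;0 0 .002 0 0 0;0 0 0 0 0 0'
```

```text
time: 5.58
ee_pos: [0.5428, -0.0452, 0.1572]
eef_rot: [180.0, -0.0, -0.4]
contact_force: [-0.4, 0.6, -0.9]
opening: 0.291
finger_force: 59.8
time: 5.83
ee_pos: [0.5425, -0.045, 0.1509]
eef_rot: [180.0, -0.1, -0.4]
contact_force: [0.8, 0.6, -0.9]
opening: 0.29
finger_force: 59.8
time: 6.08
ee_pos: [0.5422, -0.0448, 0.1461]
eef_rot: [-180.0, 0.0, -0.4]
contact_force: [0.0, 0.9, -0.7]
opening: 0.293
finger_force: 59.8
```

```bash
python3 drive.py '0 0 .0015 0 0 0;0 0 0 0 0 0;0 0 0 0 0 0'; python3 drive.py '0 0 .0015 0 0 0;0 0 0 0 0 0;0 0 0 0 0 0'
```

```text
time: 6.33
ee_pos: [0.5423, -0.0449, 0.1448]
eef_rot: [180.0, -0.0, -0.4]
contact_force: [0.2, -0.6, -1.6]
opening: 0.292
finger_force: 60.0
time: 6.58
ee_pos: [0.5423, -0.0449, 0.1435]
eef_rot: [180.0, -0.0, -0.4]
contact_force: [-0.5, 0.3, 3.7]
opening: 0.292
finger_force: 60.5
```

```bash
python3 drive.py '0 0 .001 0 0 0;0 -.008 0 0 0 0;0 -.01 0 0 0 0;0 -.01 0 0 0 0;0 -.01 0 0 0 0;0 -.01 0 0 0 0;0 -.01 0 0 0 0;0 -.01 0 0 0 0'; python3 drive.py '0 -.01 0 0 0 0;0 -.01 0 0 0 0;0 -.01 0 0 0 0;0 -.01 0 0 0 0;0 -.01 0 0 0 0;0 -.01 0 0 0 0;0 -.01 0 0 0 0;0 -.01 0 0 0 0'
```

```text
time: 7.25
ee_pos: [0.5436, 0.0228, 0.1434]
eef_rot: [179.9, -0.1, -0.4]
contact_force: [0.3, -5.4, 10.4]
opening: 0.293
finger_force: 61.1
time: 7.92
ee_pos: [0.5431, 0.1037, 0.1421]
eef_rot: [-180.0, 0.0, -0.4]
contact_force: [-0.2, 0.3, -1.3]
opening: 0.291
finger_force: 59.8
```

```bash
python3 drive.py '0 -.02 0 0 0 0;-.03 -.02 0 0 0 0;-.035 -.015 0 0 0 0;-.035 -.015 0 0 0 0;-.035 -.015 0 0 0 0;-.035 0 .0 0 0 0;0 0 0 0 0 0'
python3 - <<'E'
from plant import r
from h import *
s=r.read_state();c=r.camera("wrist");a=r.camera("scene");b=r.camera("side")
A=cv2.resize(a["image"][150:275,250:410],(400,312));B=cv2.resize(b["image"][180:380,250:410],(400,500))
W=cv2.resize(c["image"],(400,300))
L=np.vstack([A,W])[:600];cv2.imwrite("pics/z3.png",np.hstack([L,np.vstack([B,np.zeros((100,400,3),np.uint8)])]))
to(r,(.37,.19,.026),-.4)
E
```

```text
time: 8.5
ee_pos: [0.3677, 0.1893, 0.1413]
eef_rot: [179.9, 0.3, -0.3]
contact_force: [1.3, 0.9, -1.0]
opening: 0.294
finger_force: 59.8
rz 0.05 shift [-0.0042 -0.0003  0.1165] J6 110.9 F [ 0.5 -0.3 -1.3] t 8.65
```

View pics/z3.png

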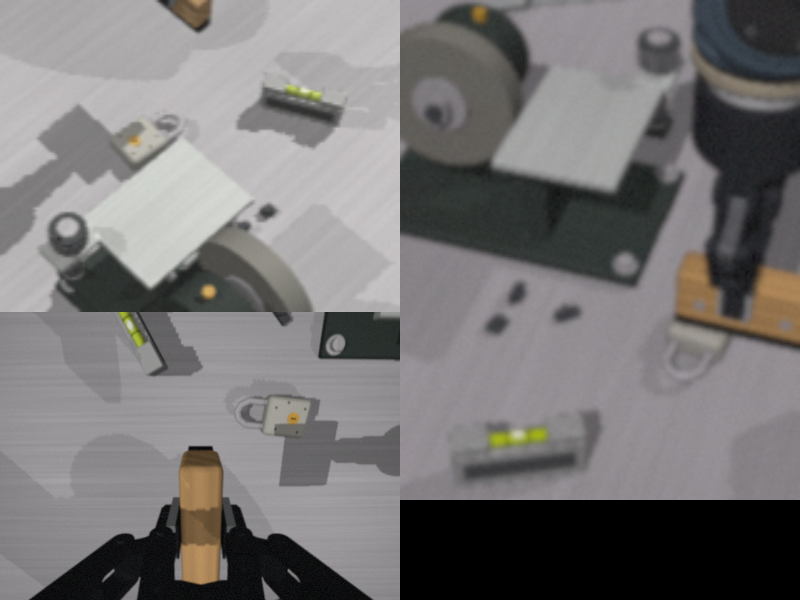

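All three chips now lie on the cart, the rest is bare, and the area under the block is free. I'll set the block down here.

```bash
python3 drive.py '0 0 .03 0 0 0;0 0 .035 0 0 0;0 0 .03 0 0 0;0 0 .015 0 0 0;0 0 .006 0 0 0;0 0 0 0 0 0;0 0 0 0 0 0'; python3 drive.py '0 0 .002 0 0 0;0 0 0 0 0 0'; python3 drive.py '0 0 .001 0 0 0;0 0 0 0 0 0'
```

```text
time: 9.23
ee_pos: [0.3747, 0.1894, 0.0267]
eef_rot: [-180.0, -0.0, -0.4]
contact_force: [-0.5, -0.2, -0.6]
opening: 0.289
finger_force: 59.7
time: 9.4
ee_pos: [0.3746, 0.1895, 0.025]
eef_rot: [-180.0, -0.1, -0.4]
contact_force: [-0.4, -0.1, -1.2]
opening: 0.294
finger_force: 59.7
time: 9.57
ee_pos: [0.3741, 0.1894, 0.0237]
eef_rot: [-180.0, -0.1, -0.4]
contact_force: [0.2, -0.1, -0.7]
opening: 0.291
finger_force: 59.7
```

```bash
python3 drive.py '0 0 .001 0 0 0;0 0 0 0 0 0'; python3 drive.py '0 0 0 0 0 0;0 0 0 0 0 0;0 0 0 0 0 0;0 0 0 0 0 0' 1; python3 drive.py '0 0 -.02 0 0 0;0 0 -.03 0 0 0;0 0 -.035 0 0 0;0 0 -.035 0 0 0;0 0 -.035 0 0 0;.035 -.015 0 0 0 0;.035 -.015 0 0 0 0;.03 -.015 0 0 0 0';python3 drive.py '0 0 0 0 0 -6.8;0 0 0 0 0 -6.8;0 0 0 0 0 -6.8;0 0 0 0 0 -6.8;.01 0 0 0 0 0;0 0 0 0 0 0'
python3 - <<'E'
from plant import r
from h import *
s=r.read_state();c=r.camera("wrist");a=r.camera("scene");b=r.camera("side")
cv2.imwrite("pics/w4.png",c["image"])
def vial(c):
    k=cv2.inRange(cv2.cvtColor(c["image"],cv2.COLOR_BGR2HSV),(25,120,90),(45,255,255));k=cv2.morphologyEx(k,cv2.MORPH_CLOSE,np.ones((9,9)))
    n,l,st,ce=cv2.connectedComponentsWithStats(k);i=1+np.argmax(st[1:,4]);return cv2.minAreaRect(np.argwhere(l==i)[:,::-1].astype(np.float32))
v=[vial(x) for x in(c,a,b)];print(v)
print(tri(ray(c,v[0][0],s),ray(a,v[1][0]),ray(b,v[2][0])),tri(ray(c,v[0][0],s),ray(b,v[2][0])))
print(plane(ray(c,v[0][0],s),.035));print(s["ee_pos"],s["eef_rot"])
E
```

```text
time: 9.73
ee_pos: [0.3741, 0.1894, 0.023]
eef_rot: [-180.0, -0.0, -0.4]
contact_force: [-4.3, -1.1, 12.4]
opening: 0.294
finger_force: 61.5
time: 10.07
ee_pos: [0.3739, 0.1893, 0.0223]
eef_rot: [-180.0, -0.0, -0.4]
contact_force: [-0.6, -0.1, 0.3]
opening: 0.847
finger_force: 0.0
time: 10.73
ee_pos: [0.4762, 0.2343, 0.1787]
eef_rot: [-179.9, -0.2, -0.4]
contact_force: [-0.5, 0.5, 0.4]
opening: 1.001
finger_force: 0.0
time: 11.23
ee_pos: [0.4838, 0.2384, 0.1772]
eef_rot: [-180.0, -0.0, 26.8]
contact_force: [1.0, 0.4, 0.8]
opening: 0.999
finger_force: 0.0
[((313.5, 193.5), (49.0, 11.0), 90.0), ((371.0, 187.00001525878906), (12.611852645874023, 2.425356149673462), 14.03624439239502), ((296.93902587890625, 354.45123291015625), (5.079851150512695, 22.307172775268555), 83.6598129272461)]
(array([0.5042632 , 0.25484821, 0.03188804]), np.float64(0.0015960722486029761)) (array([0.50383943, 0.25545684, 0.03341889]), np.float64(0.001086739940444896))
[0.50323461 0.25493198 0.035     ]
[0.48382984 0.23844949 0.17723806] [-1.79999636e+02 -3.12210804e-02  2.68174647e+01]
```

View pics/w4.png

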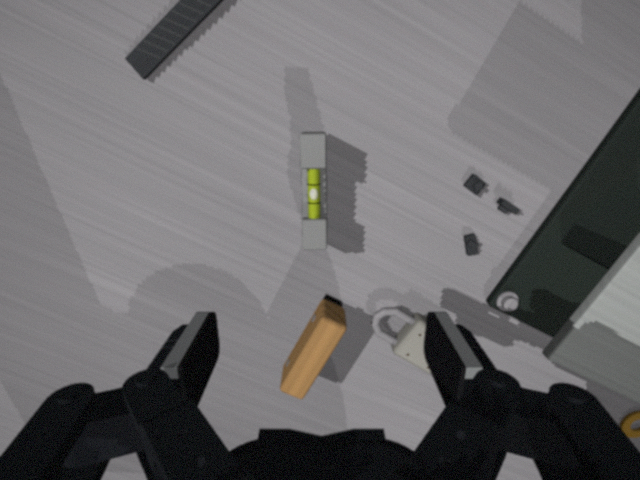

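The wrist view shows the level upright in the image, centred at (314,193), with its vial at about (0.5035, 0.255) and 33 mm high, which agrees with the text. The block stands clear of it.

Run:
```python
from plant import r
from h import *
to(r,(.5035,.2551,.009),26.8)
```

```text
rz -0.03 shift [ 0.0264 -0.0059  0.168 ] J6 84.5 F [-0.6 -0.2 -0.3] t 11.38
```

```bash
python3 drive.py '.0264 -.0059 0 0 0 0;0 0 .03 0 0 0;0 0 .035 0 0 0;0 0 .035 0 0 0;0 0 .035 0 0 0;0 0 .025 0 0 0;0 0 .008 0 0 0;0 0 0 0 0 0'
python3 drive.py '0 0 0 0 0 0;0 0 0 0 0 0;0 0 0 0 0 0;0 0 0 0 0 0;0 0 0 0 0 0;0 0 0 0 0 0;0 0 0 0 0 0;0 0 0 0 0 0' 0
```

```text
time: 12.05
ee_pos: [0.5027, 0.2547, 0.0078]
eef_rot: [-180.0, 0.2, 26.8]
contact_force: [0.3, -0.2, 0.6]
opening: 1.001
finger_force: 0.0
time: 12.72
ee_pos: [0.5045, 0.2555, 0.0103]
eef_rot: [180.0, -0.1, 26.8]
contact_force: [-2.0, 0.3, 7.1]
opening: 0.218
finger_force: 59.9
```

```bash
python3 drive.py '0 0 -.02 0 0 0;0 0 -.035 0 0 0;0 0 -.035 0 0 0;0 0 -.035 0 0 6.8;0 0 -.035 0 0 6.8;0 0 -.035 0 0 6.8;0 0 -.015 0 0 6.8;0 0 0 0 0 0'
python3 - <<'E'
from plant import r
from h import *
to(r,(.537,.0105,.15),-.5)
E
```

```text
time: 13.38
ee_pos: [0.5053, 0.2558, 0.2233]
eef_rot: [-179.9, -0.3, -0.7]
contact_force: [0.6, -1.0, -0.7]
opening: 0.223
finger_force: 59.0
rz -0.22 shift [0.0334 0.2452 0.0729] J6 112.9 F [ 0.6 -1.  -0.7] t 13.38
```

```bash
python3 drive.py '.0046 .035 0 0 0 0;.0046 .035 0 0 0 0;.0046 .035 0 0 0 0;.0046 .035 0 0 0 0;.0046 .035 0 0 0 0;.0046 .035 0 0 0 0;.0046 .035 0 0 0 -.2;0 0 0 0 0 0'; python3 drive.py '0 0 .03 0 0 0;0 0 .03 0 0 0;0 0 .018 0 0 0;0 0 .008 0 0 0;0 0 0 0 0 0;0 0 0 0 0 0'
python3 - <<'E'
from plant import r
from h import *
to(r,(.537,.0105,.1335),-.5)
E
```

```text
time: 14.05
ee_pos: [0.5343, 0.0052, 0.2177]
eef_rot: [179.9, 0.1, -0.2]
contact_force: [0.3, 0.2, -1.2]
opening: 0.221
finger_force: 59.4
time: 14.55
ee_pos: [0.5341, 0.0103, 0.1327]
eef_rot: [-180.0, 0.1, -0.0]
contact_force: [1.3, -0.7, -1.7]
opening: 0.223
finger_force: 59.3
rz 0.45 shift [ 0.0029 -0.0002 -0.0008] J6 86.2 F [ 1.3 -0.7 -1.7] t 14.55
```

```bash
python3 drive.py '.003 0 .001 0 0 .4;0 0 .001 0 0 0;0 0 0 0 0 0;0 0 0 0 0 0'; python3 drive.py '0 0 .001 0 0 0;0 0 0 0 0 0;0 0 0 0 0 0'; python3 drive.py '0 0 .001 0 0 0;0 0 0 0 0 0;0 0 0 0 0 0'
```

```text
time: 14.88
ee_pos: [0.5375, 0.0101, 0.1313]
eef_rot: [-180.0, -0.0, -0.6]
contact_force: [0.2, 0.2, -1.5]
opening: 0.221
finger_force: 59.3
time: 15.13
ee_pos: [0.5377, 0.01, 0.1306]
eef_rot: [180.0, -0.0, -0.6]
contact_force: [0.3, -0.1, 1.8]
opening: 0.22
finger_force: 60.0
time: 15.38
ee_pos: [0.5378, 0.0101, 0.1305]
eef_rot: [180.0, -0.1, -0.6]
contact_force: [-3.7, 0.4, 13.8]
opening: 0.219
finger_force: 61.6
```

```bash
python3 drive.py '0 0 0 0 0 0;0 0 0 0 0 0;0 0 -.001 0 0 0;0 0 0 0 0 0' .45; python3 drive.py '0 0 0 0 0 0;0 0 0 0 0 0;0 0 0 0 0 0;0 0 0 0 0 0;0 0 0 0 0 0;0 0 0 0 0 0' 0;  python3 drive.py '0 0 .001 0 0 0;0 0 .001 0 0 0;0 0 0 0 0 0;0 0 0 0 0 0'
```

```text
time: 15.72
ee_pos: [0.5375, 0.01, 0.1303]
eef_rot: [-180.0, -0.0, -0.6]
contact_force: [-0.1, -0.6, 1.3]
opening: 0.446
finger_force: 0.0
time: 16.22
ee_pos: [0.5376, 0.0101, 0.1304]
eef_rot: [-180.0, -0.0, -0.6]
contact_force: [-0.1, 0.3, 2.4]
opening: 0.219
finger_force: 59.0
time: 16.55
ee_pos: [0.5376, 0.01, 0.1303]
eef_rot: [180.0, -0.0, -0.6]
contact_force: [-9.9, 0.3, 25.6]
opening: 0.219
finger_force: 62.5
```

```bash
python3 drive.py '0 0 -.0008 0 0 0;0 0 0 0 0 0;0 0 0 0 0 0;0 0 0 0 0 0;0 0 0 0 0 0;0 0 0 0 0 0;0 0 0 0 0 0;0 0 0 0 0 0'
python3 - <<'E'
from plant import r
from h import *
s=r.read_state();c=r.camera("wrist");print(s["ee_pos"],s["eef_rot"])
k=cv2.inRange(cv2.cvtColor(c["image"],cv2.COLOR_BGR2HSV),(25,120,90),(45,255,255));n,l,st,ce=cv2.connectedComponentsWithStats(k)
print([(a.tolist(),b.round(1).tolist()) for a,b in zip(st[1:],ce[1:]) if a[4]>10])
x,y=proj(c,(s["ee_pos"][0],s["ee_pos"][1],.1535),s);print(x,y)
im=c["image"];x,y=int(x),int(y);x0,y0=x-64,y-48
cv2.imwrite("pics/v1.png",np.hstack([cv2.resize(im[y0:y0+96,x0:x0+80],(500,600),interpolation=cv2.INTER_CUBIC),cv2.resize(im[:,160:480],(300,450))[:,:].repeat(1,0) if 0 else np.vstack([cv2.resize(im[:,160:480],(300,450)),np.zeros((150,300,3),np.uint8)])]))
E
```

```text
time: 17.22
ee_pos: [0.5376, 0.01, 0.1303]
eef_rot: [180.0, -0.0, -0.6]
contact_force: [-6.5, 0.7, 17.8]
opening: 0.215
finger_force: 61.0
[0.5376333  0.01004756 0.13032938] [ 1.79994068e+02 -3.46291545e-02 -5.80867104e-01]
[([308, 306, 26, 27, 655], [320.9, 318.4]), ([309, 334, 25, 31, 440], [321.5, 344.6]), ([309, 366, 25, 30, 605], [321.3, 380.8])]
319.44358439372763 342.17120301397534
```

View pics/v1.png

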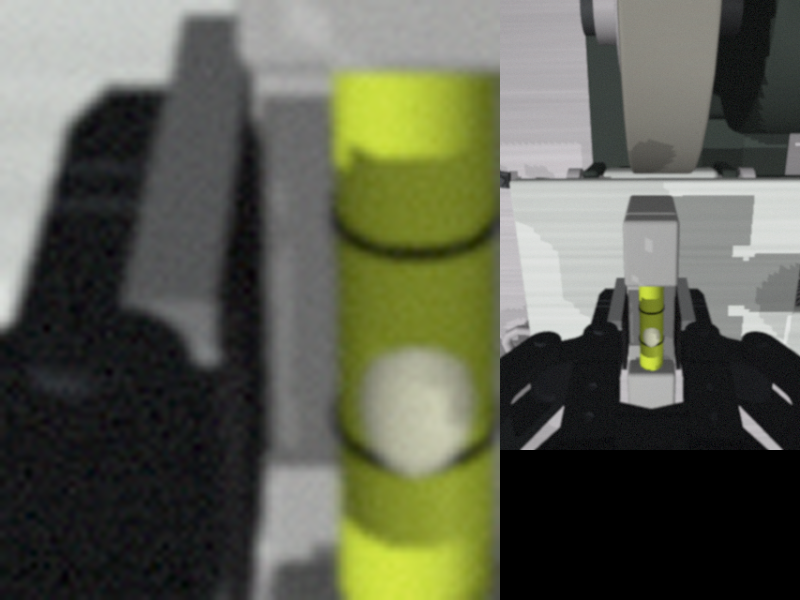

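```bash
python3 - <<'E'
from plant import r
from h import *
s=r.read_state();c=r.camera("wrist")
X=[plane(ray(c,(321,294+v/6.25),s),.157)[0] for v in (252,465,411)];m=(X[0]+X[1])/2;print("span",X[0]-X[1],"bubble",X[2]-m)
E
python3 drive.py '0 0 -.0005 0 0 0;0 0 0 0 0 0' ; python3 drive.py '0 0 -.0005 0 0 0;0 0 0 0 0 0;0 0 0 0 0 0;0 0 0 0 0 0;0 0 -.02 0 0 0;0 0 -.03 0 0 0;0 0 -.03 0 0 0;0 0 0 0 0 0' 1
python3 - <<'E'
from plant import r
from h import *
to(r,(.503,-.0875,.16),-.5)
s=r.read_state();c=r.camera("wrist");cv2.imwrite("pics/w5.png",c["image"])
print(tri(ray(c,(403,238),s),ray(r.camera("side"),(353,195)))[0])
E
```

```text
span 0.015343504400993857 bubble -0.0036725731899531766
time: 17.48
ee_pos: [0.5376, 0.01, 0.1304]
eef_rot: [180.0, -0.0, -0.6]
contact_force: [-4.6, -0.3, 11.5]
opening: 0.22
finger_force: 60.2
time: 18.15
ee_pos: [0.5398, 0.0099, 0.2153]
eef_rot: [180.0, -0.4, -0.6]
contact_force: [1.4, 0.9, 1.7]
opening: 1.0
finger_force: 0.0
rz -0.09 shift [-0.0364  0.0977  0.055 ] J6 86.7 F [1.4 0.9 1.7] t 18.15
[ 0.52438727 -0.05704651  0.14813279]
```

View pics/w5.png

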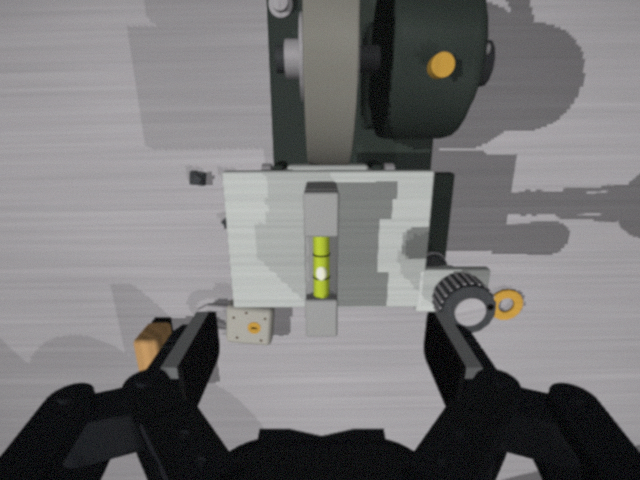

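The level stands on the rest with its bubble about 3.6 mm towards the robot. The knob's top is centred at (471,309). I'll go to the knob and turn it about 0.8 rad anticlockwise.

Run:
```python
from plant import r
from h import *
s=r.read_state();c=r.camera("wrist")
g=cv2.GaussianBlur(cv2.cvtColor(c["image"],cv2.COLOR_BGR2GRAY),(3,3),0)[260:350,420:510]
k=(g>125).astype(np.uint8);h=cv2.HoughCircles(g,cv2.HOUGH_GRADIENT,1,30,param1=80,param2=12,minRadius=12,maxRadius=34)
print(None if h is None else (h[0][:4]+[420,260,0]).round(1))
P=plane(ray(c,(470,310),s),.15);print(P)
to(r,(.5045,-.0885,.135),-.5)
```

```text
[[470.5 305.5  27.9]
 [443.5 283.5  22.1]
 [476.5 267.5  19.9]
 [422.5 308.5  21. ]]
[ 0.503265   -0.08528642  0.15      ]
rz -0.09 shift [-0.0318  0.0988  0.0746] J6 86.7 F [ 1.  -0.7 -0.8] t 18.3
```

```bash
python3 drive.py '-.0108 .0324 0 0 0 0;-.0108 .0324 0 0 0 0;-.0108 .0324 0 0 0 0;0 0 .03 0 0 0;0 0 .03 0 0 0;0 0 .02 0 0 0;0 0 .004 0 0 0;0 0 0 0 0 0'; python3 drive.py '0 0 0 0 0 0;0 0 0 0 0 0;0 0 0 0 0 0;0 0 0 0 0 0;0 0 0 0 0 0;0 0 0 0 0 0' 0
python3 - <<'E'
from plant import r
from h import *
to(r,(.504,-.087,.128),-.5)
s=r.read_state();print(s["moment"])
E
```

```text
time: 18.97
ee_pos: [0.503, -0.0865, 0.1243]
eef_rot: [-179.9, 0.2, -0.6]
contact_force: [-0.4, -0.7, -0.2]
opening: 1.001
finger_force: 0.0
time: 19.47
ee_pos: [0.5046, -0.0865, 0.1272]
eef_rot: [-180.0, -0.1, -0.6]
contact_force: [-2.6, 3.3, 7.6]
opening: 0.397
finger_force: 58.8
rz -0.09 shift [-0.0006  0.0005 -0.0008] J6 75.6 F [-2.6  3.3  7.6] t 19.47
[ 0.62458012  0.31508334 -0.02778307]
```

```bash
python3 drive.py '0 0 -.0001 0 0 -6.8;0 0 -.0001 0 0 -6.8;0 0 -.0001 0 0 -6.8;0 0 -.0001 0 0 -6.8;0 0 -.0001 0 0 -6.8;0 0 -.0001 0 0 -6.8;0 0 -.0001 0 0 -6.8;0 0 0 0 0 0'; python3 drive.py '0 0 0 0 0 0;0 0 0 0 0 0;0 0 0 0 0 0;0 0 0 0 0 0;0 0 -.02 0 0 0;0 0 -.03 0 0 0;0 0 -.03 0 0 6.8;0 0 0 0 0 6.8' 1;  python3 drive.py '0 0 0 0 0 6.8;0 0 0 0 0 6.8;0 0 0 0 0 6.8;0 0 0 0 0 6.8;0 0 0 0 0 6.8;0 0 0 0 0 0'
python3 - <<'E'
from plant import r
from h import *
to(r,(.5376,.01,.2),-.6)
E
```

```text
time: 20.13
ee_pos: [0.504, -0.0856, 0.1275]
eef_rot: [-179.9, -0.1, 47.4]
contact_force: [-2.0, 9.7, 6.6]
opening: 0.399
finger_force: 58.9
time: 20.8
ee_pos: [0.5063, -0.0875, 0.212]
eef_rot: [179.7, -0.3, 33.1]
contact_force: [1.7, 0.3, 0.6]
opening: 1.0
finger_force: 0.0
time: 21.3
ee_pos: [0.5041, -0.087, 0.2068]
eef_rot: [180.0, -0.0, -0.9]
contact_force: [0.3, 0.4, 0.4]
opening: 0.999
finger_force: 0.0
rz -0.31 shift [ 0.0325 -0.0973  0.0068] J6 75.9 F [0.3 0.4 0.4] t 21.3
```

```bash
python3 drive.py '.0108 -.0324 0 0 0 -.3;.0108 -.0324 0 0 0 0;.0108 -.0324 0 0 0 0;0 0 .03 0 0 0;0 0 .03 0 0 0;0 0 .0155 0 0 0;0 0 0 0 0 0;0 0 0 0 0 0'; python3 drive.py '0 0 0 0 0 0;0 0 0 0 0 0;0 0 0 0 0 0;0 0 0 0 0 0;0 0 0 0 0 0;0 0 0 0 0 0' 0;  python3 drive.py '0 0 .0005 0 0 0;0 0 0 0 0 0;0 0 0 0 0 0'
```

```text
time: 21.97
ee_pos: [0.5371, 0.0101, 0.1313]
eef_rot: [-180.0, 0.1, -0.1]
contact_force: [0.0, 0.5, 0.2]
opening: 0.997
finger_force: 0.0
time: 22.47
ee_pos: [0.5373, 0.0101, 0.1319]
eef_rot: [180.0, -0.0, -0.3]
contact_force: [-0.6, -0.2, 1.5]
opening: 0.213
finger_force: 59.3
time: 22.72
ee_pos: [0.5374, 0.0101, 0.1319]
eef_rot: [180.0, -0.0, -0.3]
contact_force: [-4.4, -0.6, 10.3]
opening: 0.217
finger_force: 60.7
```

```bash
python3 drive.py '0 0 .0005 0 0 0;0 0 .0005 0 0 0;0 0 0 0 0 0;0 0 0 0 0 0'; python3 drive.py '0 0 0 0 0 0;0 0 -.001 0 0 0;0 0 0 0 0 0;0 0 0 0 0 0' .45; python3 drive.py '0 0 0 0 0 0;0 0 0 0 0 0;0 0 0 0 0 0;0 0 0 0 0 0;0 0 0 0 0 0;0 0 0 0 0 0' 0;  python3 drive.py '0 0 .0006 0 0 0;0 0 .0006 0 0 0;0 0 0 0 0 0;0 0 0 0 0 0;0 0 0 0 0 0;0 0 0 0 0 0;0 0 0 0 0 0;0 0 0 0 0 0'
cat > bub.py <<'E'
from plant import r
from h import *
s=r.read_state();c=r.camera("wrist");im=c["image"]
print(s["ee_pos"].round(4),s["eef_rot"].round(2),s["contact_force"].round(1),round(s["time"],1))
x=321;col=im[290:400,x-2:x+3].astype(float).mean(1)
h=cv2.cvtColor(im,cv2.COLOR_BGR2HSV)[290:400,x-2:x+3].astype(float).mean(1)
b=np.where((h[:,1]<130)&(h[:,2]>110))[0]+290;print("bubble rows",b.tolist())
d=h[:,2];mins=[i+290 for i in range(2,108) if d[i]==d[i-2:i+3].min() and d[i]<60];print("dark rows",mins)
print([int(v) for v in d[35:90]])
E
python3 bub.py
```

```text
time: 23.05
ee_pos: [0.5374, 0.0101, 0.1318]
eef_rot: [180.0, -0.1, -0.3]
contact_force: [-9.6, -0.3, 22.4]
opening: 0.22
finger_force: 62.2
time: 23.38
ee_pos: [0.5371, 0.0102, 0.1307]
eef_rot: [-180.0, 0.0, -0.3]
contact_force: [0.5, 0.8, 0.0]
opening: 0.452
finger_force: 0.0
time: 23.88
ee_pos: [0.5372, 0.0101, 0.1308]
eef_rot: [180.0, -0.0, -0.3]
contact_force: [0.1, -0.7, 2.7]
opening: 0.223
finger_force: 59.0
time: 24.55
ee_pos: [0.5372, 0.0101, 0.1307]
eef_rot: [180.0, -0.0, -0.3]
contact_force: [-7.1, -1.6, 17.2]
opening: 0.219
finger_force: 61.2
[0.5372 0.0101 0.1307] [ 1.7999e+02 -2.0000e-02 -2.9000e-01] [-7.1 -1.6 17.2] 24.6
bubble rows [290, 291, 292, 293, 294, 295, 296, 297, 298, 299, 300, 301, 302, 303, 342, 343, 344, 345, 346, 347, 348, 349, 350, 351, 352, 353, 354, 355, 356, 357, 358, 359, 360, 361, 362, 393, 396, 397, 398, 399]
dark rows [332, 366]
[130, 129, 128, 129, 129, 120, 92, 56, 69, 112, 129, 131, 129, 129, 129, 129, 134, 149, 164, 172, 174, 173, 170, 172, 169, 168, 168, 167, 173, 180, 189, 189, 188, 188, 184, 182, 173, 163, 152, 134, 95, 59, 91, 135, 151, 151, 149, 151, 151, 150, 150, 150, 151, 149, 150]
```

```bash
python3 drive.py '0 0 0 0 0 0;0 0 -.001 0 0 0;0 0 0 0 0 0;0 0 0 0 0 0;0 0 0 0 0 0;0 0 0 0 0 0;0 0 0 0 0 0;0 0 0 0 0 0' .45; python3 drive.py '0 0 0 0 0 0;0 0 0 0 0 0;0 0 0 0 0 0;0 0 0 0 0 0;0 0 0 0 0 0;0 0 0 0 0 0';python3 bub.py
```

```text
time: 25.27
ee_pos: [0.5371, 0.0102, 0.1305]
eef_rot: [-180.0, 0.0, -0.3]
contact_force: [-0.1, 0.3, -0.3]
opening: 0.451
finger_force: 0.0
time: 25.77
ee_pos: [0.5372, 0.0102, 0.1306]
eef_rot: [-180.0, 0.0, -0.3]
contact_force: [0.5, -0.6, -0.3]
opening: 0.447
finger_force: 0.0
[0.5372 0.0102 0.1306] [-180.      0.     -0.29] [ 0.5 -0.6 -0.3] 25.8
bubble rows [290, 291, 292, 293, 294, 295, 296, 297, 298, 299, 300, 301, 302, 303, 342, 343, 344, 345, 346, 347, 348, 349, 350, 351, 352, 353, 354, 355, 356, 357, 358, 359, 360, 361, 362, 393, 396, 397, 398, 399]
dark rows [366]
[129, 128, 130, 128, 129, 123, 97, 60, 78, 127, 148, 150, 151, 151, 151, 151, 153, 160, 173, 182, 186, 188, 189, 190, 188, 189, 188, 189, 191, 189, 189, 191, 187, 186, 183, 181, 175, 162, 152, 134, 94, 55, 90, 134, 149, 151, 149, 150, 149, 150, 150, 149, 149, 155, 178]
```

```bash
python3 drive.py '0 0 0 0 0 0;0 0 0 0 0 0;0 0 0 0 0 0;0 0 0 0 0 0;0 0 0 0 0 0' 0;  python3 drive.py '-.0005 0 .0006 0 0 0;0 0 .0006 0 0 0;0 0 0.0006 0 0 0;0 0 0 0 0 0;0 0 0 0 0 0;0 0 0 0 0 0;0 0 0 0 0 0;0 0 0 0 0 0'; python3 bub.py;  python3 drive.py '0 0 0.0006 0 0 0;0 0 0 0 0 0;0 0 0 0 0 0;0 0 0 0 0 0;0 0 0 0 0 0;0 0 0 0 0 0;0 0 0 0 0 0;0 0 0 0 0 0'; python3 bub.py
```

```text
time: 26.23
ee_pos: [0.5372, 0.0101, 0.1308]
eef_rot: [180.0, -0.0, -0.3]
contact_force: [-1.8, -0.8, 3.3]
opening: 0.222
finger_force: 59.2
time: 26.9
ee_pos: [0.5373, 0.0101, 0.1307]
eef_rot: [180.0, -0.1, -0.3]
contact_force: [-6.6, -0.7, 22.1]
opening: 0.217
finger_force: 62.0
[0.5373 0.0101 0.1307] [ 1.7999e+02 -1.1000e-01 -2.8000e-01] [-6.6 -0.7 22.1] 26.9
bubble rows [290, 291, 292, 293, 294, 295, 296, 297, 298, 299, 300, 301, 302, 303, 340, 341, 342, 343, 344, 345, 346, 347, 348, 349, 350, 351, 352, 353, 354, 355, 356, 357, 358, 359, 360, 361, 393, 396, 397, 398, 399]
dark rows [332, 366]
[128, 130, 128, 129, 130, 118, 85, 49, 72, 112, 129, 129, 129, 129, 129, 137, 155, 168, 174, 175, 175, 172, 169, 169, 169, 165, 165, 167, 173, 184, 190, 189, 187, 185, 179, 172, 159, 152, 150, 132, 84, 59, 100, 138, 149, 150, 150, 150, 150, 150, 151, 150, 151, 151, 151]
time: 27.62
ee_pos: [0.5373, 0.0101, 0.1306]
eef_rot: [180.0, -0.1, -0.3]
contact_force: [-10.1, -0.2, 29.4]
opening: 0.217
finger_force: 62.9
[0.5373 0.0101 0.1306] [ 1.7999e+02 -1.2000e-01 -2.8000e-01] [-10.1  -0.2  29.4] 27.6
bubble rows [290, 291, 292, 293, 294, 295, 296, 297, 298, 299, 300, 301, 302, 303, 339, 340, 341, 342, 343, 344, 345, 346, 347, 348, 349, 350, 351, 352, 353, 354, 355, 356, 357, 358, 359, 360, 393, 396, 397, 398, 399]
dark rows [332, 366]
[129, 129, 128, 129, 129, 117, 85, 48, 70, 113, 129, 129, 131, 130, 135, 153, 168, 174, 176, 174, 172, 171, 169, 168, 166, 166, 165, 165, 173, 183, 188, 187, 186, 182, 174, 161, 152, 151, 150, 134, 90, 58, 95, 137, 150, 151, 151, 152, 150, 150, 149, 151, 149, 150, 151]
```

```bash
sed -i '/dark rows/d;s/^print(\[int.*$//' bub.py; sed -i 's/^b=.*/b=np.where((h[:,1]<130)\&(h[:,2]>110))[0]+290;b=b[(b>310)\&(b<385)];print("bubble",b.min(),b.max())/' bub.py; python3 drive.py '0 0 -.001 0 0 0;0 0 -.001 0 0 0;0 0 0 0 0 0;0 0 0 0 0 0;0 0 0 0 0 0;0 0 0 0 0 0;0 0 0 0 0 0;0 0 0 0 0 0' .45; python3 drive.py '0 0 0 0 0 0;0 0 0 0 0 0;0 0 0 0 0 0;0 0 0 0 0 0;0 0 0 0 0 0;0 0 0 0 0 0';python3 bub.py
```

```text
time: 28.33
ee_pos: [0.5366, 0.0102, 0.1301]
eef_rot: [-180.0, 0.0, -0.3]
contact_force: [-0.0, 0.3, -0.3]
opening: 0.448
finger_force: 0.0
time: 28.83
ee_pos: [0.5367, 0.0102, 0.1302]
eef_rot: [-180.0, 0.0, -0.3]
contact_force: [-0.9, 0.2, -0.1]
opening: 0.449
finger_force: 0.0
[0.5367 0.0102 0.1302] [-180.      0.     -0.29] [-0.9  0.2 -0.1] 28.8
bubble 339 360
```

The bubble stayed where it was after I released the level. So the rest itself moved, and gripping the level had been holding it up. I'll press with closed fingers on the level's front end block instead, which leaves its pitch free.

```bash
python3 drive.py '0 0 -.02 0 0 0;0 0 -.03 0 0 0;0 0 -.01 0 0 0;0 0 0 0 0 0' 0.6; python3 drive.py '-.0165 0 0 0 0 0;-.0165 0 0 0 0 0;0 0 0 0 0 0;0 0 .01 0 0 0;0 0 .01 0 0 0;0 0 0.005 0 0 0;0 0 0 0 0 0;0 0 0 0 0 0' 0; python3 drive.py '0 0 .002 0 0 0;0 0 0 0 0 0;0 0 0 0 0 0'
```

```text
time: 29.22
ee_pos: [0.538, 0.0101, 0.1927]
eef_rot: [180.0, -0.3, -0.3]
contact_force: [0.6, -0.4, 0.5]
opening: 0.6
finger_force: 0.0
time: 29.88
ee_pos: [0.5037, 0.0103, 0.1644]
eef_rot: [-180.0, 0.1, -0.3]
contact_force: [0.3, -0.3, -0.4]
opening: 0.0
finger_force: 0.0
time: 30.13
ee_pos: [0.5038, 0.0103, 0.1633]
eef_rot: [180.0, -0.0, -0.3]
contact_force: [-0.1, 1.0, -0.4]
opening: 0.0
finger_force: 0.0
```

```bash
python3 drive.py '0 0 .0015 0 0 0;0 0 0 0 0 0;0 0 0 0 0 0'; python3 drive.py '0 0 .001 0 0 0;0 0 0 0 0 0;0 0 0 0 0 0';python3 drive.py '0 0 .0005 0 0 0;0 0 0 0 0 0;0 0 0 0 0 0'
```

```text
time: 30.38
ee_pos: [0.5037, 0.0103, 0.1617]
eef_rot: [180.0, -0.0, -0.3]
contact_force: [0.3, 0.2, -0.2]
opening: 0.0
finger_force: 0.0
time: 30.63
ee_pos: [0.5038, 0.0103, 0.1611]
eef_rot: [180.0, -0.0, -0.3]
contact_force: [-2.1, 0.0, 5.3]
opening: -0.002
finger_force: 2.7
time: 30.88
ee_pos: [0.5038, 0.0103, 0.161]
eef_rot: [180.0, -0.0, -0.3]
contact_force: [-3.6, 0.6, 11.1]
opening: -0.004
finger_force: 5.6
```

```bash
python3 drive.py '0 0 .0006 0 0 0;0 0 0 0 0 0;0 0 0 0 0 0;0 0 0 0 0 0;0 0 0 0 0 0;0 0 0 0 0 0;0 0 0 0 0 0;0 0 0 0 0 0'
python3 - <<'E'
from plant import r
from h import *
s=r.read_state();c=r.camera("wrist");print(s["ee_pos"],s["contact_force"])
k=cv2.inRange(cv2.cvtColor(c["image"],cv2.COLOR_BGR2HSV),(25,120,90),(45,255,255));n,l,st,ce=cv2.connectedComponentsWithStats(k)
print([(a.tolist(),b.round(1).tolist()) for a,b in zip(st[1:],ce[1:]) if a[4]>10])
y0=st[1:,1].min();x=int(np.median(np.where(k)[1]));print(x)
h=cv2.cvtColor(c["image"],cv2.COLOR_BGR2HSV)[y0-5:y0+100,x-2:x+3].astype(float).mean(1)
print(y0-5,[(int(a),int(b)) for a,b in h[:,1:]])
E
```

```text
time: 31.55
ee_pos: [0.5038, 0.0103, 0.1609]
eef_rot: [180.0, -0.0, -0.3]
contact_force: [-7.7, 0.2, 17.2]
opening: 0.002
finger_force: 8.7
[0.50379523 0.01031322 0.1608986 ] [-7.71684328  0.21575103 17.21823521]
[([310, 193, 23, 89, 1589], [321.1, 235.7])]
321
188 [(2, 161), (2, 159), (3, 151), (9, 139), (73, 147), (147, 178), (175, 196), (181, 200), (181, 200), (179, 198), (183, 199), (180, 199), (180, 199), (180, 199), (180, 199), (182, 198), (182, 198), (180, 198), (178, 200), (183, 198), (181, 199), (180, 199), (180, 199), (178, 199), (179, 199), (182, 198), (184, 197), (181, 197), (180, 200), (184, 196), (182, 199), (181, 199), (184, 178), (184, 127), (184, 96), (181, 142), (181, 182), (181, 196), (174, 199), (124, 203), (65, 213), (34, 222), (22, 227), (19, 228), (15, 230), (14, 230), (13, 230), (13, 230), (14, 229), (13, 229), (13, 230), (14, 229), (14, 231), (14, 230), (15, 231), (17, 230), (19, 229), (23, 228), (29, 225), (53, 215), (106, 205), (158, 200), (180, 198), (182, 199), (183, 197), (181, 183), (182, 137), (182, 93), (183, 122), (182, 174), (183, 194), (180, 200), (182, 198), (181, 198), (182, 198), (182, 198), (181, 196), (182, 190), (181, 184), (183, 181), (180, 181), (182, 181), (182, 180), (183, 180), (179, 181), (185, 178), (182, 178), (182, 179), (185, 177), (180, 179), (185, 178), (184, 177), (180, 172), (166, 143), (93, 107), (14, 93), (4, 109), (3, 127), (4, 136), (3, 141), (2, 145), (3, 147), (2, 144), (4, 136), (4, 113)]
```

The bubble is now about +0.4 mm from the middle, as expected for a seated rest. I'll take off the sideways load, check once more and hand in.

```bash
python3 drive.py '-.0004 0 0 0 0 0;0 0 0 0 0 0;0 0 0 0 0 0;0 0 0 0 0 0;0 0 0 0 0 0;0 0 0 0 0 0;0 0 0 0 0 0;0 0 0 0 0 0'
python3 - <<'E'
from plant import r
from h import *
c=r.camera("wrist");h=cv2.cvtColor(c["image"],cv2.COLOR_BGR2HSV)[188:288,319:324].astype(float).mean(1)
b=np.where((h[:,1]<95)&(h[:,2]>200))[0]+188;d=[i+188 for i in range(15,85) if h[i,2]==h[i-3:i+4,2].min() and h[i,2]<140];print(b.min(),b.max(),d)
E
```

```text
time: 32.27
ee_pos: [0.5038, 0.0103, 0.1609]
eef_rot: [180.0, -0.1, -0.3]
contact_force: [-5.2, -0.4, 15.0]
opening: -0.0
finger_force: 7.8
228 247 [222, 255]
```

```bash
python3 -c "
from plant import r
print(r.close_job())"
```

```text
the job is handed in; nothing more can be done
None
```

I wiped all three chips off the rest, put the block aside on the cart, and handed the job in at about 32 s, still pressing the level with about 15 N and the bubble about 0.4 mm from the middle; the verdict wasn't shown, and I didn't re-measure the padlock, gate hinge, file and washer, though no move went near them.

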